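Wind up the painting stand with its crank

ROBOT

A 6-joint arm with a two-finger parallel gripper is mounted at the origin on the work surface. World frame = base frame: x ahead of the robot, y to its left, z up, the work surface at z = 0. Lengths are in m, angles in rad, forces in N, time in s.
With the tool pointing down it reaches from about 0.275 to 1 m from the base axis. Payload 8.4 kg.
Tool frame: the origin (TCP) lies on the centre line of the jaws, within the pads' length; the fingertips stand 14 mm ahead of it and the grasp point (between the pads) lies 5 mm behind it (manip.tip_reach is the distance from the TCP to the fingertips, in m); z points along the fingers, y is the line along which they close (so a half turn about z gives the same grasp; the last joint's range is limited). The gripper opens to 85 mm and grips with 20 to 120 N. Pads are 22 mm wide; open, the fingers measure 114 mm over their backs; the gripper's body (76 mm by 85 mm) begins 54 mm behind the grasp point. The pads swing forward as they close: fully open they stand 13 mm farther back than shut.
Start: joints at [1.34, 0.353, 1.633, -0, 1.155, -0.002], TCP at [0.142, 0.609, 0.214] pointing down, gripper open.
Joint ranges: [-2.63, 2.63], [-0.92, 2.1], [0.06, 2.66], [-1.3, 4.44], [0, 2.69], [-3.02, 3.02]. Speed limits (rad/s): [2.22, 2.22, 2.79, 3.14, 3.14, 3.14].

INTERFACE

Orientations are given as a unit quaternion [x, y, z, w].
In Python, from station import manip gives the robot as it stands.
- The arm moves only by the tool move_arm, never from a script. Its argument "steps" is a list of rows, each an object of numbers: "x", "y", "z": the shift along the tool's x, y, z each as a share of 3 cm, from -1 to 1; "ax", "ay", "az": the turn, a rotation vector about the tool's x, y, z each as a share of 0.08 rad, from -1 to 1; "gripper": the opening, from 0 (shut) to 1 (fully open). In form: [{"x": .., "y": .., "z": .., "ax": .., "ay": .., "az": .., "gripper": ..}, ...]. A call has 1 to 8 rows; each row shifts and turns the commanded pose from where the row before left it, along the tool's axes as they then stand; what a row does not reach is not made up. A row lasts 1/12 s, in which the tool goes at most 41.7 mm and 7.16 degrees, less where a joint would pass 70% of its speed; a pose out of reach is approached as far as the arm can. A call with a number of a shift or a turn outside -1 to 1 is refused whole. A call with a gripper value outside its range is refused whole. The fingers move at their own pace and stop on an object; "squeeze" is the grip in N (left out, the last holds). Time passes only in rows, so rows that do not move let the fingers close. It gives the time, the measured TCP pose, the force, the opening and the grip force at its end, in the units of the state.
- manip.state(): the state, without advancing time (a new reading comes with each control period).
- manip.get_image(name): name is "scene" or "top" or "wrist"; returns a dict with "color" (384x512x3 uint8, red, green, blue), "range_z" (384x512 float32, m along the optical axis (not along the pixel's ray), 0 where there is no reading), "fx", "fy", "cx", "cy" (pixels), "k1" (the pictures are not rectified: a ray, as slopes to the right and down, at radius r is drawn at 1 + k1 r^2 times it, then the intrinsics apply), "R" (3x3) and "t" (3): a world point X has camera coordinates R X + t. Camera axes: x right, y down, z forward; pixel columns grow to the right and rows downward; lengths in m; the calibration is good to about 2 mm. A picture is of the moment at which its call begins.
- manip.finish_job(): hands the job in; it is judged then, once.
The state is a dict: "t": time; "qpos": joint angles; "qvel": joint speeds; "joint_torque": joint torques, N m; "tcp_pos": TCP position; "eef_rot": TCP orientation; "wrist_force": force on the tool from outside, world axes, zero at the start; "wrist_torque": the same for the moment, N m; "width": opening from 0.0 (shut) to 1.0 (fully open); "finger_force": force on a finger pad.
Only numpy, scipy, OpenCV 4.12 (cv2) and the standard library are available. Lean on these libraries where they do the work, as an engineer would, in place of code of your own. Each camera call takes 0.05 s, during which the arm holds its last target. There are 200 camera calls.

TASK

Raise the bowl on the painting stand: take the crank whose block-shaped hub has the square hole, fit it fully down over the stand's square shaft end and wind it two full turns clockwise (seen from above). Let go and leave the crank sitting on the shaft; leave the other crank, the one with the round hub, lying where it is.

Things in the scene. Friction and masses are not known exactly. Their poses are not given: they have to be found in the camera images.
- crank_hub (a point): Centre of the hub of the right crank (280-420 g): a steel block 42 x 42 mm, 44 mm tall, with a 24 mm square hole from top to bottom. At first flat on the table on the robot's left or right, centre 22 mm up. Its arm (metal, 22 mm wide, top 40 mm above the hub's underside) runs along this +x; z is up. Grip the hub across its faces towards +y and -y.
- crank_knob (a point): Middle of the same crank's handle: an upright black cylinder 22 mm thick and 57 mm tall, 80 mm from the hub's axis along the arm (+x) and 48 mm higher than the hub's centre. It spins freely about its own upright axis, so a gripper that holds it can be carried round without turning.
- shaft_end (a point): Tip of the stand's upright 19 mm square steel shaft, 86 mm above the table; it turns with the shaft, whose sides lie along its x and y (any quarter turn fits). The top 10 mm taper to 6 mm. It rises from a white 110 mm square housing 42 mm high. Hub fully down: on a collar, its centre 14 mm below this tip, 18 degrees play. The 75 mm radius platform with the bowl is 175 mm off, first along +x.
- shaft (a joint): Angle of the shaft in rad: 0 at the start (platform fully down, at a stop), growing clockwise seen from above; 6.28 is one full turn and lifts the platform 12.5 mm. It turns easily (about 1.3 N at the handle) and stays where it is left.
- spare_hub (a point): Hub centre of the other crank, 22 mm above the table, on the opposite side from the right one: the same arm and handle along +x, but a round hub, 42 mm across, with a round 12 mm hole. It does not fit and stays where it lies.

How it is judged:
On the way, in this order (a step that is already met when the one before it is completed fails the run):
1. the crank with the square hole is fully down on the shaft end (horizontal distance between crank_hub and shaft_end below 0.01 m and z of crank_hub in the frame of shaft_end below -0.007 m and angle between crank_hub's own z axis and vertical below 0.2 rad), for 0.2 s.
2. with the crank on the shaft, the first full turn is wound (value of joint shaft above 6 rad and horizontal distance between crank_hub and shaft_end below 0.012 m and z of crank_hub in the frame of shaft_end below 0 m), for 0.1 s.
At the end, for the whole second after the job is handed in: The shaft has been wound two full turns clockwise from its start, within about 60 degrees (11.5 to 13.65 rad), and is still; the crank sits level (within 11 degrees) and fully down on the shaft end (hub centre within 10 mm of the axis, at most 7 mm above fully down) (all of step 1 and value of joint shaft between 11.5 and 13.65 rad and velocity of joint shaft between -0.1 and 0.1 rad/s); the robot touches nothing.
It fails at once if the other crank is moved (more than 30 mm) (distance of spare_hub from where it was at the start of the episode above 0.03 m).
It also fails if it takes over 72 s, if anything falls off the work surface, if the arm or the gripper's body presses on something with over 40 N, if the wrist force passes 120 N, or if a joint passes its speed limit or range.

## Working session

There is one attempt and no reset: what is moved stays moved. The work goes in short steps, Python scripts to look and compute and a tool call to move; the robot and the scene stay as the last step left them, time stands still between calls to the robot, and variables do not carry over. Pictures are saved under pics/ and viewed, at most 10 in all, crops included, and the job is handed in when it is done.

Besides the shell and the picture viewer there is one more tool, called after ">>>" by a JSON object that holds its "name" and its "arguments", one argument or row to a line. move_arm: Moves the arm, as the interface text tells. Its arguments: {"type":"object","properties":{"steps":{"type":"array"},"squeeze":{"type":"number"}},"required":["steps"]}

```bash
ls; mkdir -p pics; cat > h.py <<'E'
import numpy as np, cv2
from station import manip
from scipy.spatial.transform import Rotation as Rn
def grab(n):
    im=manip.get_image(n); return im
def save(im,f): cv2.imwrite('pics/'+f,cv2.cvtColor(im['color'],cv2.COLOR_RGB2BGR))
def rays(im,uv):
    K=np.array([[im['fx'],0,im['cx']],[0,im['fy'],im['cy']],[0,0,1]],float)
    uv=np.asarray(uv,float).reshape(-1,1,2)
    s=cv2.undistortPoints(uv,K,np.array([im['k1'],0,0,0],float)).reshape(-1,2)
    return np.c_[s,np.ones(len(s))]
def onplane(im,uv,z):
    R=np.array(im['R']);t=np.array(im['t']);c=-R.T@t
    d=rays(im,uv)@R
    return c+d*((z-c[2])/d[:,2])[:,None]
def cloud(im):
    h,w=im['range_z'].shape
    u,v=np.meshgrid(np.arange(w),np.arange(h))
    r=rays(im,np.c_[u.ravel(),v.ravel()])*im['range_z'].reshape(-1,1)
    R=np.array(im['R']);t=np.array(im['t'])
    return ((r-t)@R).reshape(h,w,3)
E
python3 - <<'E'
from h import *
for n in ['scene','top']:
    im=grab(n); save(im,n+'0.png'); print(n,-np.array(im['R']).T@im['t'],im['fx'],im['k1'])
s=manip.state(); print(s['t'],s['tcp_pos'],s['eef_rot'],s['width'],manip.tip_reach)
E
```

```text
pics
scene [ 1.22513556 -0.31651059  0.77440209] 425.76458131491796 -0.1501681530907981
top [0.42644386 0.03069186 0.84384075] 378.4868393266193 -0.02824389499908623
0.1 [0.14164073 0.6082661  0.21372978] [ 1.14169198e-01  9.93461117e-01 -6.29099979e-04 -8.51869836e-05] 1.0012460460731791 0.014
```

View pics/top0.png

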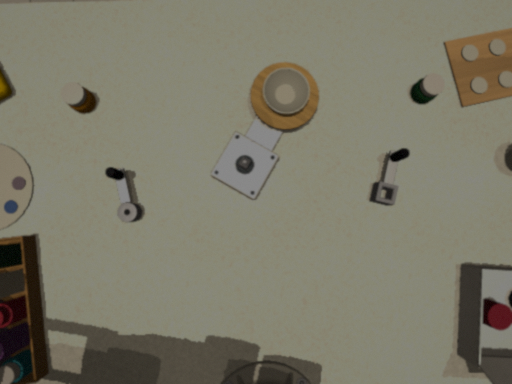

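View pics/scene0.png

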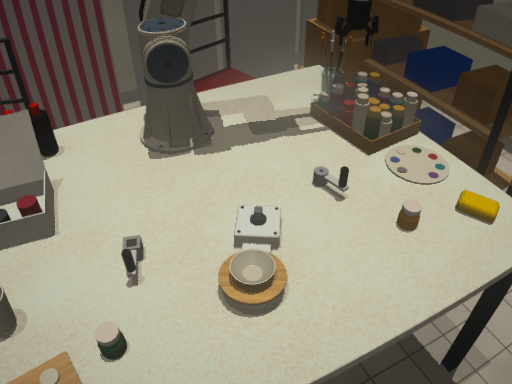

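The top view shows the square-hole crank at (385,193), knob at about (400,155). The round-hub crank is at (128,212), the housing and shaft at (245,164), and the platform at (285,92).

```bash
python3 - <<'E'
from h import *
im=grab('top'); P=cloud(im); C=im['color'].astype(int)
def reg(u0,u1,v0,v1,lo,hi):
    m=np.zeros(P.shape[:2],bool); m[v0:v1,u0:u1]=True
    return m&(P[...,2]>lo)&(P[...,2]<hi)
# hub
m=reg(365,420,140,215,.036,.05); q=P[m]; print('hub/arm',m.sum(),q.mean(0))
m2=reg(368,405,182,210,.036,.05); 
(c,s,a)=cv2.minAreaRect(np.argwhere(m2)[:,::-1].astype(np.float32)); print('hub rect',c,s,a,onplane(im,[c],.044))
k=reg(365,420,140,180,.06,.13); kk=P[k]; top=kk[kk[:,2]>kk[:,2].max()-.008]; print('knob',k.sum(),kk[:,2].max(),top.mean(0))
# gray img hub crop contrast
sh=reg(225,265,145,185,.07,.12); print('shaft',sh.sum(),P[sh].mean(0),P[sh][:,2].max())
ho=reg(200,290,120,205,.034,.05); r=cv2.minAreaRect(np.argwhere(ho)[:,::-1].astype(np.float32)); print('house',r,onplane(im,[r[0]],.042), onplane(im,cv2.boxPoints(r),.042)[:,:2])
pl=reg(240,330,55,140,.03,.2); print('plat',P[pl].mean(0),np.percentile(P[pl][:,2],[5,50,95,100]))
big=cv2.resize(im['color'][125:225,215:425],None,fx=3.8,fy=3.8,interpolation=cv2.INTER_CUBIC)
cv2.imwrite('pics/c1.png',cv2.cvtColor(big,cv2.COLOR_RGB2BGR))
E
```

```text
hub/arm 583 [ 0.50348759 -0.27847692  0.04247078]
hub rect (386.1529541015625, 191.811767578125) (20.608394622802734, 22.126909255981445) 12.52880859375 [[ 0.48143735 -0.27267069  0.044     ]]
knob 160 0.10228093555806762 [ 0.55663981 -0.2938876   0.09807074]
shaft 92 [0.5473041  0.02945789 0.08089724] 0.08879419705632832
house ((253.41539001464844, 149.5230712890625), (51.350379943847656, 86.57623291015625), 29.744882583618164) [[0.58038031 0.0098946  0.042     ]] [[ 0.52925162  0.10452036]
 [ 0.69082699  0.00842833]
 [ 0.63250202 -0.08638161]
 [ 0.47233684  0.01133514]]
plat [ 0.69321517 -0.05836558  0.05361679] [0.04385744 0.04790839 0.07516696 0.07909049]
```

View pics/c1.png

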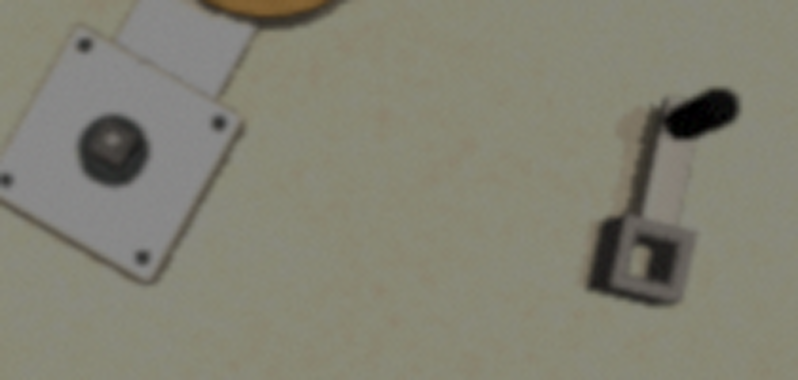

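The crop shows the hub's square hole at image (387,193), the arm running up and right to the knob, and the shaft's tapered tip at about (245,161). The hub-to-knob distance measures 79 mm against the expected 80, so it checks out. I'll move over the shaft next for a closer wrist view.

>>> {"name": "move_arm", "arguments": {
  "steps": [
    {"x": -0.95, "y": -0.85, "z": -0.3},
    {"x": -0.95, "y": -0.85, "z": -0.3},
    {"x": -0.95, "y": -0.85, "z": -0.3},
    {"x": -0.95, "y": -0.85, "z": -0.3},
    {"x": -0.95, "y": -0.85, "z": -0.3},
    {"x": -0.95, "y": -0.85, "z": -0.3},
    {"x": -0.95, "y": -0.85, "z": -0.3},
    {"x": -0.95, "y": -0.85, "z": -0.3}
  ]
}}

```text
invalid input at $.steps[0]: expected keys x, y, z, ax, ay, az, gripper
```

>>> {"name": "move_arm", "arguments": {
  "steps": [
    {"x": -0.95, "y": -0.85},
    {"x": -0.95, "y": -0.85},
    {"x": -0.95, "y": -0.85},
    {"x": -0.95, "y": -0.85},
    {"x": -0.95, "y": -0.85},
    {"x": -0.95, "y": -0.85},
    {"x": -0.95, "y": -0.85},
    {}
  ]
}}

```text
invalid input at $.steps[0]: expected keys x, y, z, ax, ay, az, gripper
```

```bash
cat >> h.py <<'E'
def go(tgt,yaw_y=None):
    """remaining shift in tool axes (units of 3 cm) and az (units .08 rad) so that tool y points at yaw_y deg (mod 180)"""
    s=manip.state(); R=Rn.from_quat(s['eef_rot']).as_matrix()
    print('t %.2f tcp %s F %s w %.3f ff %s'%(s['t'],np.round(s['tcp_pos'],4),np.round(s['wrist_force'],1),s['width'],np.round(s['finger_force'],1)),'q',np.round(s['qpos'],2),'zaxis',np.round(R[:,2],3))
    yy=np.degrees(np.arctan2(R[1,1],R[0,1])); print('tool y yaw %.1f'%yy)
    if tgt is not None: print('shift units',np.round(R.T@(np.array(tgt)-s['tcp_pos'])/.03,2))
    if yaw_y is not None:
        d=(yaw_y-yy+90)%180-90; print('world yaw change %.1f az units %.2f'%(d,-np.radians(d)/.08))
E
python3 - <<'E'
from h import *
go([.48,-.274,.25],76.5)
im=grab('wrist'); save(im,'w1.png'); print(-np.array(im['R']).T@im['t'],im['fx'])
E
```

```text
t 0.15 tcp [0.1417 0.6084 0.2138] F [0.5 0.6 0.4] w 0.997 ff 0.0 q [ 1.34  0.35  1.63 -0.    1.16 -0.  ] zaxis [-0.    -0.001 -1.   ]
tool y yaw 76.9
shift units [-17.65 -26.09  -1.18]
world yaw change -0.4 az units 0.09
[0.06341134 0.62598435 0.37306281] 312.8886897640289
```

View pics/w1.png

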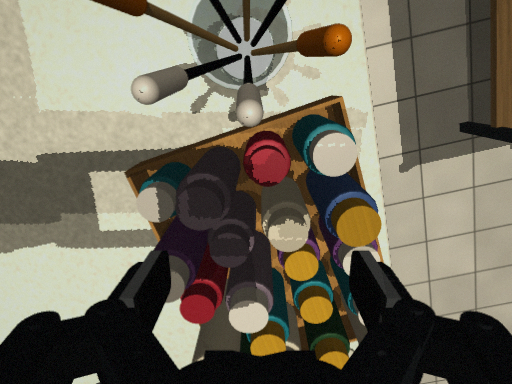

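The rows need every key, so nothing moved. The wrist picture shows the paint tray under the start pose, the fingers at the bottom edge (about (150,280) and (370,280)), and image-up along tool +x.

>>> {"name": "move_arm", "arguments": {
  "steps": [
    {"x": -0.95, "y": -0.85, "z": -0.3, "ax": 0, "ay": 0, "az": 0, "gripper": 1},
    {"x": -0.95, "y": -0.85, "z": -0.3, "ax": 0, "ay": 0, "az": 0, "gripper": 1},
    {"x": -0.95, "y": -0.85, "z": -0.3, "ax": 0, "ay": 0, "az": 0, "gripper": 1},
    {"x": -0.95, "y": -0.85, "z": -0.3, "ax": 0, "ay": 0, "az": 0, "gripper": 1},
    {"x": -0.95, "y": -0.85, "z": -0.3, "ax": 0, "ay": 0, "az": 0, "gripper": 1},
    {"x": -0.95, "y": -0.85, "z": -0.3, "ax": 0, "ay": 0, "az": 0, "gripper": 1},
    {"x": -0.95, "y": -0.85, "z": -0.3, "ax": 0, "ay": 0, "az": 0, "gripper": 1},
    {"x": -0.95, "y": -0.85, "z": -0.3, "ax": 0, "ay": 0, "az": 0, "gripper": 1}
  ]
}}

```text
t: 0.87
tcp_pos: [0.3181, 0.3566, 0.2868]
eef_rot: [0.114, 0.993, 0.0, 0.0]
wrist_force: [0.1, 1.0, 0.6]
width: 0.999
finger_force: 0.0
```

>>> {"name": "move_arm", "arguments": {
  "steps": [
    {"x": -0.95, "y": -0.85, "z": 0, "ax": 0, "ay": 0, "az": 0, "gripper": 1},
    {"x": -0.95, "y": -0.85, "z": 0, "ax": 0, "ay": 0, "az": 0, "gripper": 1},
    {"x": -0.95, "y": -0.85, "z": 0, "ax": 0, "ay": 0, "az": 0, "gripper": 1},
    {"x": -0.95, "y": -0.85, "z": 0, "ax": 0, "ay": 0, "az": 0, "gripper": 1},
    {"x": -0.95, "y": -0.85, "z": 0, "ax": 0, "ay": 0, "az": 0, "gripper": 1},
    {"x": -0.95, "y": -0.85, "z": 0, "ax": 0, "ay": 0, "az": 0, "gripper": 1},
    {"x": -0.95, "y": -0.85, "z": 0, "ax": 0, "ay": 0, "az": 0, "gripper": 1},
    {"x": -0.95, "y": -0.85, "z": 0, "ax": 0, "ay": 0, "az": 0, "gripper": 1}
  ]
}}

```text
t: 1.53
tcp_pos: [0.494, 0.1061, 0.2865]
eef_rot: [0.114, 0.993, 0.0, 0.0]
wrist_force: [1.0, -0.1, 0.7]
width: 0.995
finger_force: 0.0
```

>>> {"name": "move_arm", "arguments": {
  "steps": [
    {"x": -0.95, "y": -0.85, "z": 0, "ax": 0, "ay": 0, "az": 0, "gripper": 1},
    {"x": -0.95, "y": -0.85, "z": 0, "ax": 0, "ay": 0, "az": 0, "gripper": 1},
    {"x": 0, "y": 0, "z": 0, "ax": 0, "ay": 0, "az": 0, "gripper": 1}
  ]
}}

```text
t: 1.78
tcp_pos: [0.5404, 0.0404, 0.2862]
eef_rot: [0.116, 0.993, -0.001, 0.001]
wrist_force: [-0.7, 0.6, -0.1]
width: 1.0
finger_force: 0.0
```

```bash
python3 - <<'E'
from h import *
go([.48,-.274,.25],76.5)
im=grab('wrist'); save(im,'w2.png'); print(-np.array(im['R']).T@im['t'],im['fx'])
P=cloud(im)
ho=(P[...,2]>.036)&(P[...,2]<.046)&(np.hypot(P[...,0]-.547,P[...,1]-.03)<.095)
sh=(P[...,2]>.072)&(P[...,2]<.095)&(np.hypot(P[...,0]-.547,P[...,1]-.03)<.03)
print(ho.sum(),sh.sum(),P[sh].mean(0) if sh.any() else 0)
E
```

```text
t 1.78 tcp [0.5404 0.0404 0.2862] F [-0.7  0.6 -0.1] w 1.000 ff 0.0 q [ 0.07  0.16  1.73 -0.    1.25 -1.26] zaxis [ 0.002 -0.002 -1.   ]
tool y yaw 76.7
shift units [ -0.45 -10.66   1.23]
world yaw change -0.2 az units 0.04
[0.46186352 0.05849906 0.44528856] 312.8886897640289
5997 250 [0.54704974 0.03005102 0.08033855]
```

View pics/w2.png

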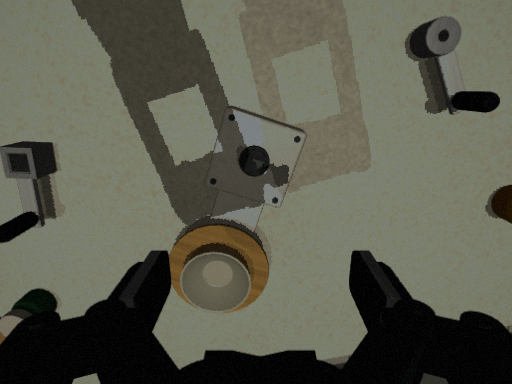

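The wrist view shows the shaft at (255,160), with housing screws at (232,117), (297,139), (275,200) and (213,181). Both views put the shaft at (0.547, 0.030).

```bash
python3 - <<'E'
from h import *
im=grab('wrist'); s=onplane(im,[(232,117),(297,139),(275,200),(213,181)],.042)
print(s.mean(0)); d=[s[1]-s[0],s[2]-s[1],s[3]-s[2],s[0]-s[3]]
print([(round(float(np.degrees(np.arctan2(a[1],a[0]))),1),round(float(np.linalg.norm(a)),4)) for a in d])
t=grab('top'); print(onplane(t,[(387.1,193.4)],.044))
P=cloud(t); C=t['color'].astype(int).sum(2)
m=np.zeros(C.shape,bool); m[150:215,365:412]=True
m&=(P[...,2]>.034)&(P[...,2]<.048)
q=P[m]; h=np.array([.4795,-.274]); 
a=q[np.linalg.norm(q[:,:2]-h,axis=1)>.027][:,:2]
vx,vy,x0,y0=cv2.fitLine(a.astype(np.float32),cv2.DIST_L2,0,.01,.01).ravel(); print('arm yaw',np.degrees(np.arctan2(vy,vx)),x0,y0, 'line off hub',np.cross([vx,vy],h-[x0,y0]))
E
```

```text
[0.54655101 0.03272267 0.042     ]
[(58.2, 0.0873), (-31.3, 0.0877), (-121.3, 0.0879), (148.3, 0.0884)]
[[ 0.47795968 -0.27455259  0.044     ]]Traceback (most recent call last):
  File "<stdin>", line 11, in <module>
cv2.error: OpenCV(4.12.0) /io/opencv/modules/imgproc/src/linefit.cpp:50: error: (-215:Assertion failed) count > 0 in function 'fitLine2D_wods'
```

>>> {"name": "move_arm", "arguments": {
  "steps": [
    {"x": 0, "y": -1, "z": 0, "ax": 0, "ay": 0, "az": 0, "gripper": 1},
    {"x": 0, "y": -1, "z": 0, "ax": 0, "ay": 0, "az": 0, "gripper": 1},
    {"x": 0, "y": -1, "z": 0, "ax": 0, "ay": 0, "az": 0, "gripper": 1},
    {"x": 0, "y": -1, "z": 0, "ax": 0, "ay": 0, "az": 0, "gripper": 1},
    {"x": 0, "y": -1, "z": 0, "ax": 0, "ay": 0, "az": 0, "gripper": 1},
    {"x": 0, "y": -1, "z": 0, "ax": 0, "ay": 0, "az": 0, "gripper": 1},
    {"x": 0, "y": -1, "z": 0, "ax": 0, "ay": 0, "az": 0, "gripper": 1},
    {"x": -0.2, "y": -1, "z": 0, "ax": 0, "ay": 0, "az": 0, "gripper": 1}
  ]
}}

```text
t: 2.6
tcp_pos: [0.4874, -0.1892, 0.2866]
eef_rot: [0.113, 0.994, 0.0, -0.0]
wrist_force: [1.3, -0.3, 0.2]
width: 0.998
finger_force: 0.0
```

>>> {"name": "move_arm", "arguments": {
  "steps": [
    {"x": -0.5, "y": -1, "z": 0, "ax": 0, "ay": 0, "az": 0, "gripper": 1},
    {"x": -0.5, "y": -0.7, "z": 0, "ax": 0, "ay": 0, "az": 0, "gripper": 1},
    {"x": 0, "y": 0, "z": 0, "ax": 0, "ay": 0, "az": 0, "gripper": 1},
    {"x": 0, "y": 0, "z": 0, "ax": 0, "ay": 0, "az": 0, "gripper": 1}
  ]
}}

```text
t: 2.93
tcp_pos: [0.5063, -0.2456, 0.2861]
eef_rot: [0.114, 0.993, 0.0, -0.0]
wrist_force: [-0.9, 0.1, -0.2]
width: 1.002
finger_force: 0.0
```

```bash
python3 - <<'E'
from h import *
go([.48,-.274,.025],76.5)
im=grab('wrist'); save(im,'w3.png'); P=cloud(im)
m=(P[...,2]>.034)&(P[...,2]<.05)&(np.hypot(P[...,0]-.48,P[...,1]+.274)<.034)
for lo in (.036,.0415):
    r=cv2.minAreaRect(np.argwhere(m&(P[...,2]>lo))[:,::-1].astype(np.float32)); print(r,onplane(im,[r[0]],.044))
k=(P[...,2]>.09)&(P[...,2]<.105)&(np.hypot(P[...,0]-.557,P[...,1]+.294)<.03); print('knob',k.sum(),P[k].mean(0))
big=cv2.resize(im['color'][60:260,130:400],None,fx=2.9,fy=2.9,interpolation=cv2.INTER_CUBIC)
cv2.imwrite('pics/c3.png',cv2.cvtColor(big,cv2.COLOR_RGB2BGR))
E
```

```text
t 2.93 tcp [ 0.5063 -0.2456  0.2861] F [-0.9  0.1 -0.2] w 1.002 ff 0.0 q [-0.45  0.19  1.68  0.    1.26 -1.8 ] zaxis [-0.001  0.001 -1.   ]
tool y yaw 76.9
shift units [ 0.63 -1.13  8.7 ]
world yaw change -0.4 az units 0.08
((233.51551818847656, 142.0967559814453), (32.62972640991211, 42.04583740234375), 2.2025980949401855) [[ 0.48448226 -0.27541963  0.044     ]]
((233.52882385253906, 140.25111389160156), (32.51442337036133, 37.51072692871094), 2.2025980949401855) [[ 0.48219301 -0.27480538  0.044     ]]
knob 245 [ 0.55493884 -0.29486357  0.09678667]
```

View pics/c3.png

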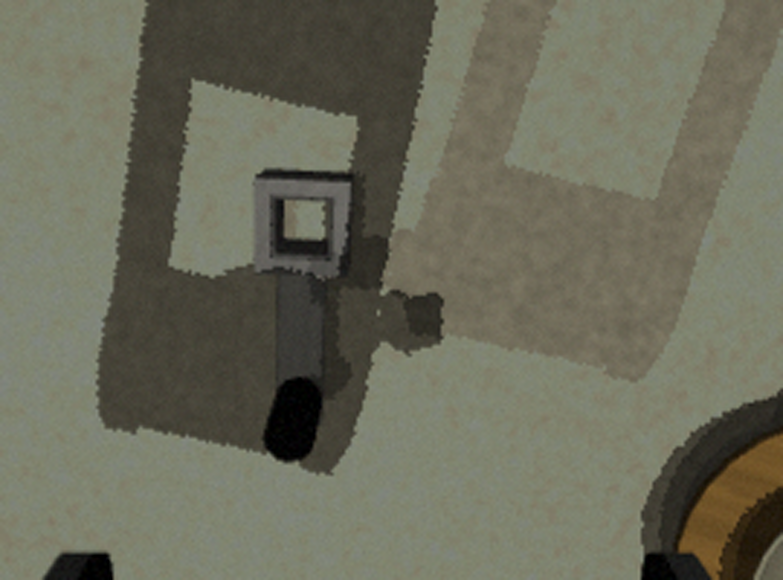

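The crop shows the hub ring centred at about full-image (234.5,138), with the arm running down to the knob at (231,205). The hub is at (0.479, -0.275) with yaw about -13.5°. Descending.

>>> {"name": "move_arm", "arguments": {
  "steps": [
    {"x": 0.33, "y": -0.58, "z": 0.5, "ax": 0, "ay": 0, "az": 0, "gripper": 1},
    {"x": 0.33, "y": -0.58, "z": 1, "ax": 0, "ay": 0, "az": 0, "gripper": 1},
    {"x": 0, "y": 0, "z": 1, "ax": 0, "ay": 0, "az": 0, "gripper": 1},
    {"x": 0, "y": 0, "z": 1, "ax": 0, "ay": 0, "az": 0, "gripper": 1},
    {"x": 0, "y": 0, "z": 1, "ax": 0, "ay": 0, "az": 0, "gripper": 1},
    {"x": 0, "y": 0, "z": 1, "ax": 0, "ay": 0, "az": 0, "gripper": 1},
    {"x": 0, "y": 0, "z": 0.5, "ax": 0, "ay": 0, "az": 0, "gripper": 1},
    {"x": 0, "y": 0, "z": 0, "ax": 0, "ay": 0, "az": 0, "gripper": 1}
  ]
}}

```text
t: 3.65
tcp_pos: [0.4768, -0.2723, 0.1032]
eef_rot: [0.113, 0.994, 0.001, -0.003]
wrist_force: [-0.2, 0.9, 0.1]
width: 0.996
finger_force: 0.0
```

```bash
python3 - <<'E'
from h import *
go([.479,-.275,.025],76.5)
E
```

```text
t 3.65 tcp [ 0.4768 -0.2723  0.1032] F [-0.2  0.9  0.1] w 0.996 ff 0.0 q [-0.52  0.37  1.89  0.    0.89 -1.87] zaxis [-0.006  0.004 -1.   ]
tool y yaw 77.0
shift units [-0.11 -0.08  2.61]
world yaw change -0.5 az units 0.11
```

>>> {"name": "move_arm", "arguments": {
  "steps": [
    {"x": -0.05, "y": -0.08, "z": 0.9, "ax": 0, "ay": 0, "az": 0.1, "gripper": 1},
    {"x": 0, "y": 0, "z": 0.8, "ax": 0, "ay": 0, "az": 0, "gripper": 1},
    {"x": 0, "y": 0, "z": 0.6, "ax": 0, "ay": 0, "az": 0, "gripper": 1},
    {"x": 0, "y": 0, "z": 0.3, "ax": 0, "ay": 0, "az": 0, "gripper": 1},
    {"x": 0, "y": 0, "z": 0, "ax": 0, "ay": 0, "az": 0, "gripper": 1},
    {"x": 0, "y": 0, "z": 0, "ax": 0, "ay": 0, "az": 0, "gripper": 1}
  ]
}}

```text
t: 4.15
tcp_pos: [0.4807, -0.2779, 0.0294]
eef_rot: [0.118, 0.993, -0.0, 0.0]
wrist_force: [0.5, 0.1, 0.6]
width: 1.0
finger_force: 0.0
```

>>> {"name": "move_arm", "arguments": {
  "squeeze": 60,
  "steps": [
    {"x": 0, "y": 0, "z": 0, "ax": 0, "ay": 0, "az": 0, "gripper": 0.3},
    {"x": 0, "y": 0, "z": 0, "ax": 0, "ay": 0, "az": 0, "gripper": 0.3},
    {"x": 0, "y": 0, "z": 0, "ax": 0, "ay": 0, "az": 0, "gripper": 0.3},
    {"x": 0, "y": 0, "z": 0, "ax": 0, "ay": 0, "az": 0, "gripper": 0.3},
    {"x": 0, "y": 0, "z": 0, "ax": 0, "ay": 0, "az": 0, "gripper": 0.3},
    {"x": 0, "y": 0, "z": 0, "ax": 0, "ay": 0, "az": 0, "gripper": 0.3},
    {"x": 0, "y": 0, "z": 0, "ax": 0, "ay": 0, "az": 0, "gripper": 0.3},
    {"x": 0, "y": 0, "z": 0, "ax": 0, "ay": 0, "az": 0, "gripper": 0.3}
  ]
}}

```text
t: 4.82
tcp_pos: [0.48, -0.2784, 0.0284]
eef_rot: [0.118, 0.993, 0.0, -0.0]
wrist_force: [0.4, 0.3, -0.8]
width: 0.3
finger_force: 0.0
```

```bash
python3 - <<'E'
from h import *
go([.479,-.275,.025],76.5)
E
```

```text
t 4.82 tcp [ 0.48   -0.2784  0.0284] F [ 0.4  0.3 -0.8] w 0.300 ff 0.0 q [-0.53  0.49  1.92  0.    0.73 -1.86] zaxis [-0.  0. -1.]
tool y yaw 76.4
shift units [0.06 0.1  0.11]
world yaw change 0.1 az units -0.02
```

The opening is 0.3 with no grip force, so I may have missed the hub. I'll check.

```bash
python3 - <<'E'
from h import *
a=grab('wrist')['color']; b=grab('top')['color'][120:240,320:460]; c=grab('scene')['color'][180:330,60:220]
A=cv2.resize(a,(400,300)); B=cv2.resize(b,(400,300),interpolation=cv2.INTER_CUBIC); D=cv2.resize(c,(300,300),interpolation=cv2.INTER_CUBIC)
o=np.vstack([np.hstack([A,B]),np.hstack([D,np.zeros((300,500,3),np.uint8)])])
cv2.imwrite('pics/c4.png',o[...,::-1])
E
```

```text
(no output)
```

View pics/c4.png

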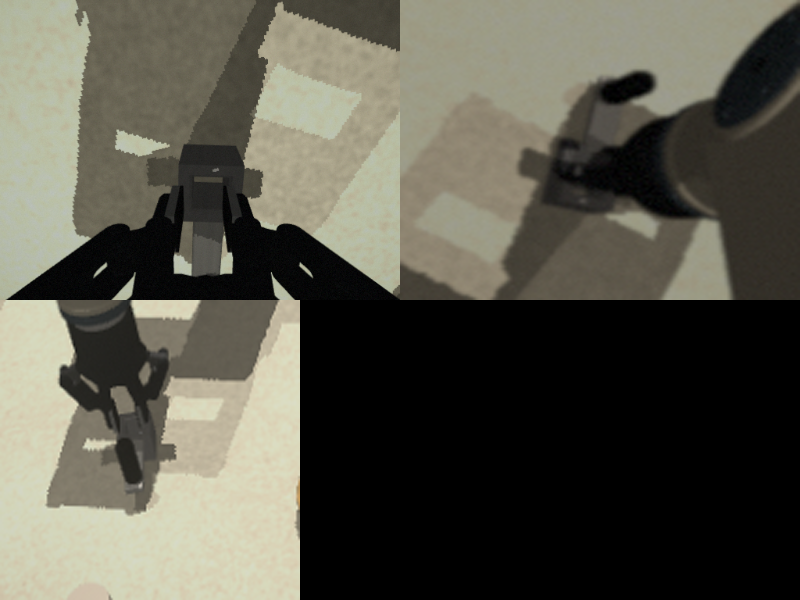

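The wrist inset shows the pads straddling the arm in front of the hub; the hub block is at inset (212,180). I'll measure the offset now.

```bash
python3 - <<'E'
from h import *
im=grab('wrist'); P=cloud(im); s=manip.state(); R=Rn.from_quat(s['eef_rot']).as_matrix()
L=(P-s['tcp_pos'])@R   # tool frame
Z=P[...,2]
for lo,hi in ((.040,.048),(.034,.040)):
    m=(Z>lo)&(Z<hi)&(abs(L[...,1])<.04)&(abs(L[...,0])<.12)
    q=L[m]; print(lo,m.sum(),np.percentile(q[:,0],[1,25,50,75,99]).round(4),np.percentile(q[:,1],[1,50,99]).round(4))
    ys,xs=np.where(m); print(xs.min(),xs.max(),ys.min(),ys.max())
print(Z[180:290:8,268].round(3)); print(L[180:290:8,268,0].round(3))
t=grab('top');Q=cloud(t); 
k=(Q[...,2]>.085)&(Q[...,2]<.105)&(np.hypot(Q[...,0]-.557,Q[...,1]+.294)<.05)&(t['color'].sum(2)<120); print('knob',k.sum(),Q[k].mean(0))
E
```

```text
0.04 4239 [-0.0689 -0.0186  0.0023  0.0171  0.0229] [-0.016   0.001   0.0247]
228 312 207 355
0.034 2252 [-0.0705 -0.0536 -0.0372 -0.011   0.023 ] [-0.0136  0.0023  0.0225]
229 311 203 354
[-0.001  0.006  0.02   0.033  0.043  0.043  0.     0.005  0.016  0.026
  0.034  0.041  0.044  0.043]
[ 0.025  0.023  0.022  0.022  0.022  0.017 -0.007 -0.011 -0.011 -0.01
 -0.011 -0.012 -0.015 -0.02 ]
knob 83 [ 0.55517803 -0.29048296  0.09631643]
```

```bash
python3 - <<'E'
from h import *
im=grab('wrist'); P=cloud(im); s=manip.state(); R=Rn.from_quat(s['eef_rot']).as_matrix()
L=(P-s['tcp_pos'])@R
for r in (240,250,260,275,290,310):
    print(r,[(c,*(L[r,c]*1000).round(0).astype(int).tolist()) for c in (205,213,221,229,237,245,285,293,301,309,317)])
big=cv2.resize(im['color'][170:384,150:370],None,fx=2.7,fy=2.7,interpolation=cv2.INTER_CUBIC)
big=np.clip(big.astype(float)*2,0,255).astype(np.uint8)
cv2.imwrite('pics/c5.png',big[...,::-1])
E
```

```text
240 [(205, -16, -37, 30), (213, -16, -32, 28), (221, 11, -19, -24), (229, 11, -15, -24), (237, 7, -12, -16), (245, 6, -8, -13), (285, 8, 12, -18), (293, 11, 15, -23), (301, 7, 20, -15), (309, 6, 25, -14), (317, -16, 38, 28)]
250 [(205, -23, -37, 27), (213, 80, -1, -159), (221, 11, -18, -33), (229, 11, -15, -33), (237, 1, -12, -16), (245, -1, -8, -13), (285, 80, -1, -159), (293, 10, 14, -33), (301, 11, 18, -33), (309, 7, 23, -26), (317, -24, 38, 29)]
260 [(205, 7, -25, -35), (213, 7, -22, -36), (221, 10, -17, -42), (229, 10, -14, -41), (237, -5, -12, -16), (245, -7, -9, -12), (285, -2, 12, -21), (293, 11, 13, -42), (301, 11, 17, -43), (309, 7, 22, -35), (317, 6, 25, -35)]
275 [(205, 80, -1, -159), (213, 11, -19, -53), (221, 11, -16, -53), (229, 6, -14, -46), (237, -14, -13, -16), (245, -14, -8, -15), (285, -9, 12, -23), (293, 11, 12, -54), (301, 11, 15, -53), (309, 11, 18, -54), (317, 7, 23, -48)]
290 [(205, 12, -20, -65), (213, 12, -17, -65), (221, 7, -16, -57), (229, 0, -14, -48), (237, -55, -17, 29), (245, -54, -11, 28), (285, -27, 14, -10), (293, 4, 12, -54), (301, 12, 14, -64), (309, 12, 17, -64), (317, 12, 20, -64)]
310 [(205, 12, -18, -75), (213, 11, -16, -74), (221, 2, -15, -62), (229, -9, -14, -50), (237, -71, -17, 27), (245, -72, -11, 28), (285, -73, 18, 29), (293, -5, 13, -54), (301, 11, 13, -74), (309, 12, 15, -75), (317, 11, 18, -74)]
```

View pics/c5.png

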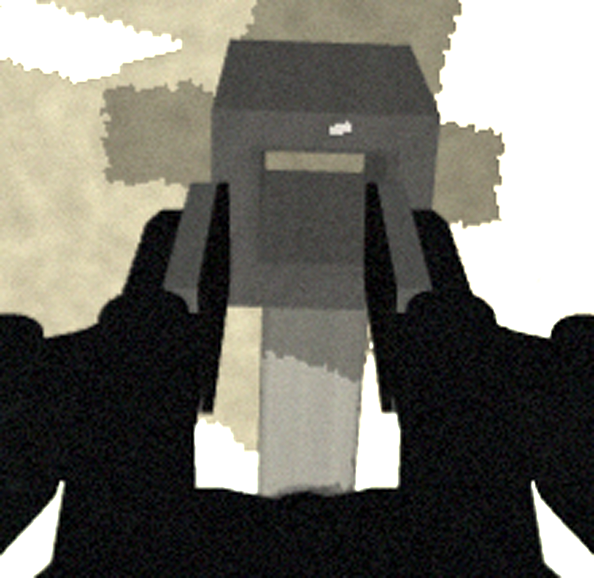

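The pads at ±13 mm seem to end just above the hub top (tool z about -17 mm), so the tips may be higher than the nominal 14 mm ahead of the TCP. I'll open and measure where the fingertips really are.

>>> {"name": "move_arm", "arguments": {
  "steps": [
    {"x": 0, "y": 0, "z": 0, "ax": 0, "ay": 0, "az": 0, "gripper": 1},
    {"x": 0, "y": 0, "z": 0, "ax": 0, "ay": 0, "az": 0, "gripper": 1},
    {"x": 0, "y": 0, "z": 0, "ax": 0, "ay": 0, "az": 0, "gripper": 1},
    {"x": 0, "y": 0, "z": 0, "ax": 0, "ay": 0, "az": 0, "gripper": 1},
    {"x": 0, "y": 0, "z": 0, "ax": 0, "ay": 0, "az": 0, "gripper": 1},
    {"x": 0, "y": 0, "z": 0, "ax": 0, "ay": 0, "az": 0, "gripper": 1}
  ]
}}

```text
t: 5.62
tcp_pos: [0.4801, -0.2783, 0.0284]
eef_rot: [0.118, 0.993, -0.0, -0.0]
wrist_force: [0.5, -0.0, -0.2]
width: 0.999
finger_force: 0.0
```

```bash
python3 - <<'E'
from h import *
im=grab('wrist'); P=cloud(im); s=manip.state(); R=Rn.from_quat(s['eef_rot']).as_matrix()
L=(P-s['tcp_pos'])@R; print(s['tcp_pos'],s['width'],s['wrist_force'])
for sg in (-1,1):
    m=(sg*L[...,1]>.03)&(sg*L[...,1]<.06)&(abs(L[...,0])<.02)&(L[...,2]<.02)&(L[...,2]>-.1)
    q=L[m]*1000; print(sg,m.sum(),np.percentile(q,[50,99,100],axis=0).round(1).tolist()); 
    c=q[abs(q[:,0]-11)<2]; print(' front face',len(c),c.min(0).round(1) if len(c) else '',c.max(0).round(1) if len(c) else '')
Z=P[...,2]; m=(Z>.041)&(Z<.048)&(abs(L[...,1])<.028)&(L[...,0]>-.026)&(L[...,0]<.03)
print('hub',cv2.minAreaRect((L[m][:,:2]*1000).astype(np.float32)), (np.percentile(L[m][:,:2],[1,99],axis=0)*1000).round(1).tolist())
E
```

```text
[ 0.48009852 -0.27836186  0.02838696] 1.00034878599218 [-0.38772494 -0.73799573  0.11878202]
-1 7525 [[10.3, -45.2, -79.2], [17.6, -30.7, -33.0], [18.4, -30.0, -29.3]]
 front face 2619 [   9.  -60. -100.] [ 13.  -37.2 -32.8]
1 8023 [[9.7, 45.0, -80.2], [17.5, 59.9, -33.1], [18.5, 60.0, -29.1]]
 front face 2884 [   9.    35.7 -100. ] [ 13.   60.  -31.8]
hub ((-1.0873394012451172, 3.8555908203125), (48.2955322265625, 42.082130432128906), 1.7582849264144897) [[-19.6, -16.9], [22.8, 24.8]]
```

The fingertips actually sit 31 mm behind the reported TCP when open, about 18 mm behind when shut. The nominal is 14 mm ahead, so the whole tool is about 32 mm shorter than stated. I'll use the measured value. The hub is also +4 mm along tool y, so I'll go lower and centre.

>>> {"name": "move_arm", "arguments": {
  "steps": [
    {"x": 0.05, "y": 0.13, "z": 0.3, "ax": 0, "ay": 0, "az": 0, "gripper": 1},
    {"x": 0, "y": 0, "z": 0.3, "ax": 0, "ay": 0, "az": 0, "gripper": 1},
    {"x": 0, "y": 0, "z": 0.3, "ax": 0, "ay": 0, "az": 0, "gripper": 1},
    {"x": 0, "y": 0, "z": 0.2, "ax": 0, "ay": 0, "az": 0, "gripper": 1},
    {"x": 0, "y": 0, "z": 0, "ax": 0, "ay": 0, "az": 0, "gripper": 1},
    {"x": 0, "y": 0, "z": 0, "ax": 0, "ay": 0, "az": 0, "gripper": 1}
  ]
}}

```text
t: 6.17
tcp_pos: [0.4791, -0.274, -0.0054]
eef_rot: [0.118, 0.993, 0.0, -0.001]
wrist_force: [-0.2, -0.2, 0.2]
width: 1.001
finger_force: 0.0
```

>>> {"name": "move_arm", "arguments": {
  "squeeze": 60,
  "steps": [
    {"x": 0, "y": 0, "z": 0, "ax": 0, "ay": 0, "az": 0, "gripper": 0.3},
    {"x": 0, "y": 0, "z": 0, "ax": 0, "ay": 0, "az": 0, "gripper": 0.3},
    {"x": 0, "y": 0, "z": 0, "ax": 0, "ay": 0, "az": 0, "gripper": 0.3},
    {"x": 0, "y": 0, "z": 0, "ax": 0, "ay": 0, "az": 0, "gripper": 0.3},
    {"x": 0, "y": 0, "z": 0, "ax": 0, "ay": 0, "az": 0, "gripper": 0.3},
    {"x": 0, "y": 0, "z": 0, "ax": 0, "ay": 0, "az": 0, "gripper": 0.3}
  ]
}}

```text
t: 6.67
tcp_pos: [0.4799, -0.2745, -0.004]
eef_rot: [0.118, 0.993, -0.0, 0.0]
wrist_force: [-0.4, 0.7, 4.9]
width: 0.481
finger_force: 60.9
```

```bash
python3 - <<'E'
from h import *
go([.4795,-.2743,-.009],76.5)
im=grab('wrist'); P=cloud(im); s=manip.state(); R=Rn.from_quat(s['eef_rot']).as_matrix()
L=(P-s['tcp_pos'])@R; Z=P[...,2]
m=(Z>.041)&(Z<.048)&(abs(L[...,1])<.018)&(L[...,0]>-.026)&(L[...,0]<.03)
print('hub',(np.percentile(L[m],[1,50,99],axis=0)*1000).round(1).tolist())
E
```

```text
t 6.67 tcp [ 0.4799 -0.2745 -0.004 ] F [-0.4  0.7  4.9] w 0.481 ff 60.9 q [-0.52  0.54  1.93 -0.    0.66 -1.86] zaxis [ 0.001 -0.001 -1.   ]
tool y yaw 76.4
shift units [0.01 0.   0.17]
world yaw change 0.1 az units -0.02
hub [[-20.8, -17.8, -48.9], [2.6, 0.8, -47.6], [21.5, 17.8, -45.1]]
```

The grip is good at 41 mm and 61 N. Now lift, carry and yaw.

>>> {"name": "move_arm", "arguments": {
  "steps": [
    {"x": 0, "y": 0, "z": -0.5, "ax": 0, "ay": 0, "az": 0, "gripper": 0.3},
    {"x": 0, "y": 0, "z": -1, "ax": 0, "ay": 0, "az": 0, "gripper": 0.3},
    {"x": 0, "y": 0, "z": -1, "ax": 0, "ay": 0, "az": 0, "gripper": 0.3},
    {"x": 0, "y": 0, "z": -1, "ax": 0, "ay": 0, "az": 0, "gripper": 0.3},
    {"x": 0, "y": 0.5, "z": -0.8, "ax": 0, "ay": 0, "az": 0, "gripper": 0.3},
    {"x": 0, "y": 0.9, "z": 0, "ax": 0, "ay": 0, "az": 0, "gripper": 0.3},
    {"x": 0, "y": 0.9, "z": 0, "ax": 0, "ay": 0, "az": 0, "gripper": 0.3},
    {"x": 0, "y": 0.9, "z": 0, "ax": 0, "ay": 0, "az": 0, "gripper": 0.3}
  ]
}}

```text
t: 7.38
tcp_pos: [0.502, -0.18, 0.1249]
eef_rot: [0.119, 0.993, -0.0, 0.0]
wrist_force: [0.3, 0.0, -3.6]
width: 0.479
finger_force: 61.5
```

>>> {"name": "move_arm", "arguments": {
  "steps": [
    {"x": 0, "y": 0.9, "z": 0, "ax": 0, "ay": 0, "az": 0, "gripper": 0.3},
    {"x": 0, "y": 0.9, "z": 0, "ax": 0, "ay": 0, "az": 0, "gripper": 0.3},
    {"x": 0, "y": 0.9, "z": 0, "ax": 0, "ay": 0, "az": 0, "gripper": 0.3},
    {"x": 0, "y": 0.9, "z": 0, "ax": 0, "ay": 0, "az": 0, "gripper": 0.3},
    {"x": 0, "y": 0.9, "z": 0, "ax": 0, "ay": 0, "az": 0.9, "gripper": 0.3},
    {"x": 0, "y": 0.9, "z": 0, "ax": 0, "ay": 0, "az": 1, "gripper": 0.3},
    {"x": 0, "y": 0.5, "z": 0, "ax": 0, "ay": 0, "az": 1, "gripper": 0.3},
    {"x": 0, "y": 0, "z": 0, "ax": 0, "ay": 0, "az": 1, "gripper": 0.3}
  ]
}}

```text
t: 8.05
tcp_pos: [0.5483, -0.0072, 0.1242]
eef_rot: [0.272, 0.962, 0.0, 0.0]
wrist_force: [0.8, -0.7, -3.6]
width: 0.483
finger_force: 61.4
```

>>> {"name": "move_arm", "arguments": {
  "steps": [
    {"x": 0, "y": 0, "z": 0, "ax": 0, "ay": 0, "az": 0, "gripper": 0.3},
    {"x": 0, "y": 0, "z": 0, "ax": 0, "ay": 0, "az": 0, "gripper": 0.3}
  ]
}}

```text
t: 8.22
tcp_pos: [0.547, -0.01, 0.124]
eef_rot: [0.27, 0.963, -0.0, -0.0]
wrist_force: [0.7, -0.8, -3.2]
width: 0.486
finger_force: 61.4
```

```bash
python3 - <<'E'
from h import *
go([.547,.0305,.09],58.5)
im=grab('wrist'); P=cloud(im); s=manip.state(); R=Rn.from_quat(s['eef_rot']).as_matrix()
L=(P-s['tcp_pos'])@R
m=(L[...,2]<-.044)&(L[...,2]>-.052)&(abs(L[...,1])<.018)&(L[...,0]>-.03)&(L[...,0]<.03)
print('hub',(np.percentile(L[m],[1,50,99],axis=0)*1000).round(1).tolist())
E
```

```text
t 8.22 tcp [ 0.547 -0.01   0.124] F [ 0.7 -0.8 -3.2] w 0.486 ff 61.4 q [-0.02  0.34  1.88 -0.    0.92 -1.05] zaxis [-0.001 -0.    -1.   ]
tool y yaw 58.7
shift units [0.7  1.15 1.13]
world yaw change -0.2 az units 0.05
hub [[-26.7, -17.7, -48.9], [1.9, 0.2, -47.4], [21.5, 17.8, -44.1]]
```

>>> {"name": "move_arm", "arguments": {
  "steps": [
    {"x": 0.35, "y": 0.58, "z": 0, "ax": 0, "ay": 0, "az": 0.05, "gripper": 0.3},
    {"x": 0.33, "y": 0.57, "z": 0.2, "ax": 0, "ay": 0, "az": 0, "gripper": 0.3},
    {"x": 0, "y": 0, "z": 0.3, "ax": 0, "ay": 0, "az": 0, "gripper": 0.3},
    {"x": 0, "y": 0, "z": 0, "ax": 0, "ay": 0, "az": 0, "gripper": 0.3},
    {"x": 0, "y": 0, "z": 0, "ax": 0, "ay": 0, "az": 0, "gripper": 0.3}
  ]
}}

```text
t: 8.68
tcp_pos: [0.5475, 0.0293, 0.1088]
eef_rot: [0.272, 0.962, -0.0, -0.001]
wrist_force: [0.2, 0.3, -3.9]
width: 0.484
finger_force: 61.6
```

```bash
python3 - <<'E'
from h import *
go([.547,.0305,.09],58.5)
E
```

```text
t 8.68 tcp [0.5475 0.0293 0.1088] F [ 0.2  0.3 -3.9] w 0.484 ff 61.6 q [ 0.05  0.36  1.89 -0.    0.89 -0.97] zaxis [-0.002 -0.    -1.   ]
tool y yaw 58.4
shift units [0.03 0.03 0.63]
world yaw change 0.1 az units -0.02
```

>>> {"name": "move_arm", "arguments": {
  "steps": [
    {"x": 0.03, "y": 0.03, "z": 0.4, "ax": 0, "ay": 0, "az": 0, "gripper": 0.3},
    {"x": 0, "y": 0, "z": 0.4, "ax": 0, "ay": 0, "az": 0, "gripper": 0.3},
    {"x": 0, "y": 0, "z": 0.25, "ax": 0, "ay": 0, "az": 0, "gripper": 0.3},
    {"x": 0, "y": 0, "z": 0.15, "ax": 0, "ay": 0, "az": 0, "gripper": 0.3},
    {"x": 0, "y": 0, "z": 0, "ax": 0, "ay": 0, "az": 0, "gripper": 0.3}
  ]
}}

```text
t: 9.1
tcp_pos: [0.5471, 0.0308, 0.0722]
eef_rot: [0.273, 0.962, -0.0, -0.001]
wrist_force: [0.1, 0.1, -2.5]
width: 0.485
finger_force: 61.8
```

>>> {"name": "move_arm", "arguments": {
  "steps": [
    {"x": 0, "y": 0, "z": 0.15, "ax": 0, "ay": 0, "az": 0, "gripper": 0.3},
    {"x": 0, "y": 0, "z": 0.15, "ax": 0, "ay": 0, "az": 0, "gripper": 0.3},
    {"x": 0, "y": 0, "z": 0.1, "ax": 0, "ay": 0, "az": 0, "gripper": 0.3},
    {"x": 0, "y": 0, "z": 0, "ax": 0, "ay": 0, "az": 0, "gripper": 0.3}
  ]
}}

```text
t: 9.43
tcp_pos: [0.5477, 0.0313, 0.0609]
eef_rot: [0.273, 0.962, -0.0, -0.0]
wrist_force: [0.2, -0.3, -4.3]
width: 0.483
finger_force: 61.8
```

Hub bottom is at 0.065, already over the shaft with no contact force. Continuing down.

>>> {"name": "move_arm", "arguments": {
  "steps": [
    {"x": 0, "y": 0, "z": 0.15, "ax": 0, "ay": 0, "az": 0, "gripper": 0.3},
    {"x": 0, "y": 0, "z": 0.15, "ax": 0, "ay": 0, "az": 0, "gripper": 0.3},
    {"x": 0, "y": 0, "z": 0.1, "ax": 0, "ay": 0, "az": 0, "gripper": 0.3},
    {"x": 0, "y": 0, "z": 0.05, "ax": 0, "ay": 0, "az": 0, "gripper": 0.3},
    {"x": 0, "y": 0, "z": 0, "ax": 0, "ay": 0, "az": 0, "gripper": 0.3}
  ]
}}

```text
t: 9.85
tcp_pos: [0.5477, 0.0313, 0.0474]
eef_rot: [0.273, 0.962, -0.0, -0.0]
wrist_force: [-0.4, -0.0, -3.7]
width: 0.48
finger_force: 61.8
```

```bash
python3 - <<'E'
from h import *
go([.547,.0305,.046],58.5)
E
```

```text
t 9.85 tcp [0.5477 0.0313 0.0474] F [-0.4 -0.  -3.7] w 0.480 ff 61.8 q [ 0.05  0.45  1.92  0.    0.76 -0.96] zaxis [-0.001 -0.    -1.   ]
tool y yaw 58.3
shift units [ 0.01 -0.03  0.05]
world yaw change 0.2 az units -0.04
```

>>> {"name": "move_arm", "arguments": {
  "steps": [
    {"x": 0, "y": 0, "z": 0, "ax": 0, "ay": 0, "az": 0, "gripper": 1},
    {"x": 0, "y": 0, "z": 0, "ax": 0, "ay": 0, "az": 0, "gripper": 1},
    {"x": 0, "y": 0, "z": 0, "ax": 0, "ay": 0, "az": 0, "gripper": 1},
    {"x": 0, "y": 0, "z": -0.3, "ax": 0, "ay": 0, "az": 0, "gripper": 1},
    {"x": 0, "y": 0, "z": -1, "ax": 0, "ay": 0, "az": 0, "gripper": 1},
    {"x": 0, "y": 0, "z": -1, "ax": 0, "ay": 0, "az": 0, "gripper": 1},
    {"x": 0, "y": 0, "z": -1, "ax": 0, "ay": 0, "az": 0, "gripper": 1},
    {"x": 0, "y": 0, "z": 0, "ax": 0, "ay": 0, "az": 0, "gripper": 1}
  ]
}}

```text
t: 10.52
tcp_pos: [0.5517, 0.0315, 0.1534]
eef_rot: [0.273, 0.962, 0.002, 0.004]
wrist_force: [1.5, 0.3, 0.6]
width: 0.998
finger_force: 0.0
```

```bash
python3 - <<'E'
from h import *
go([.6155,-.0115,.145],58.5)
for n in ('wrist','top'):
    im=grab(n); P=cloud(im); d=np.hypot(P[...,0]-.547,P[...,1]-.0305)
    m=(d<.026)&(P[...,2]>.085)&(P[...,2]<.1); print(n,'hub top',m.sum(),P[m].mean(0) if m.any() else '')
    k=(np.hypot(P[...,0]-.6155,P[...,1]+.0115)<.03)&(P[...,2]>.135)&(P[...,2]<.16)&(im['color'].sum(2)<130); print(' knob',k.sum(),P[k].mean(0) if k.any() else '')
E
```

```text
t 10.52 tcp [0.5517 0.0315 0.1534] F [1.5 0.3 0.6] w 0.998 ff 0.0 q [ 0.05  0.3   1.85  0.    0.97 -0.96] zaxis [ 0.009  0.001 -1.   ]
tool y yaw 58.3
shift units [-2.56 -0.1   0.3 ]
world yaw change 0.2 az units -0.04
wrist hub top 2368 [0.54718274 0.03051755 0.09271677]
 knob 929 [ 0.61061409 -0.01109771  0.14474741]
top hub top 150 [0.53497269 0.03282264 0.09394476]
 knob 0
```

The hub is fully down: its top measures 0.093 against an expected 0.094. Next, move to the knob.

>>> {"name": "move_arm", "arguments": {
  "steps": [
    {"x": -0.85, "y": -0.1, "z": 0, "ax": 0, "ay": 0, "az": 0, "gripper": 1},
    {"x": -0.85, "y": 0, "z": 0, "ax": 0, "ay": 0, "az": 0, "gripper": 1},
    {"x": -0.85, "y": 0, "z": 0, "ax": 0, "ay": 0, "az": 0, "gripper": 1},
    {"x": 0, "y": 0, "z": 0.3, "ax": 0, "ay": 0, "az": 0, "gripper": 1},
    {"x": 0, "y": 0, "z": 0, "ax": 0, "ay": 0, "az": 0, "gripper": 1},
    {"x": 0, "y": 0, "z": 0, "ax": 0, "ay": 0, "az": 0, "gripper": 1}
  ]
}}

```text
t: 11.12
tcp_pos: [0.6096, -0.0113, 0.1361]
eef_rot: [0.273, 0.962, -0.0, -0.002]
wrist_force: [-0.5, 0.5, 0.1]
width: 0.999
finger_force: 0.0
```

```bash
python3 - <<'E'
from h import *
go([.6150,-.0115,.096],58.5)
im=grab('wrist'); P=cloud(im); s=manip.state(); R=Rn.from_quat(s['eef_rot']).as_matrix()
L=(P-s['tcp_pos'])@R
k=(np.hypot(L[...,0],L[...,1])<.03)&(P[...,2]>.144)&(P[...,2]<.155); print(' knob top',k.sum(),(np.percentile(L[k],[2,50,98],axis=0)*1000).round(1).tolist())
E
```

```text
t 11.12 tcp [ 0.6096 -0.0113  0.1361] F [-0.5  0.5  0.1] w 0.999 ff 0.0 q [-0.02  0.41  1.73  0.    1.   -1.04] zaxis [-0.004  0.    -1.   ]
tool y yaw 58.3
shift units [-0.16  0.09  1.34]
world yaw change 0.2 az units -0.04
 knob top 1017 [[-12.7, -8.7, -12.1], [-3.2, 0.4, -10.8], [4.8, 9.5, -7.5]]
```

>>> {"name": "move_arm", "arguments": {
  "steps": [
    {"x": -0.15, "y": 0.03, "z": 0.4, "ax": 0, "ay": 0, "az": 0, "gripper": 1},
    {"x": 0, "y": 0, "z": 0.5, "ax": 0, "ay": 0, "az": 0, "gripper": 1},
    {"x": 0, "y": 0, "z": 0.4, "ax": 0, "ay": 0, "az": 0, "gripper": 1},
    {"x": 0, "y": 0, "z": 0, "ax": 0, "ay": 0, "az": 0, "gripper": 1},
    {"x": 0, "y": 0, "z": 0, "ax": 0, "ay": 0, "az": 0, "gripper": 1}
  ]
}}

```text
t: 11.58
tcp_pos: [0.6149, -0.0128, 0.0979]
eef_rot: [0.273, 0.962, -0.0, -0.001]
wrist_force: [0.0, 0.5, 0.7]
width: 0.999
finger_force: 0.0
```

>>> {"name": "move_arm", "arguments": {
  "squeeze": 30,
  "steps": [
    {"x": 0, "y": 0, "z": 0, "ax": 0, "ay": 0, "az": 0, "gripper": 0.1},
    {"x": 0, "y": 0, "z": 0, "ax": 0, "ay": 0, "az": 0, "gripper": 0.1},
    {"x": 0, "y": 0, "z": 0, "ax": 0, "ay": 0, "az": 0, "gripper": 0.1},
    {"x": 0, "y": 0, "z": 0, "ax": 0, "ay": 0, "az": 0, "gripper": 0.1},
    {"x": 0, "y": 0, "z": 0, "ax": 0, "ay": 0, "az": 0, "gripper": 0.1},
    {"x": 0, "y": 0, "z": 0, "ax": 0, "ay": 0, "az": 0, "gripper": 0.1},
    {"x": 0, "y": 0, "z": 0, "ax": 0, "ay": 0, "az": 0, "gripper": 0.1}
  ]
}}

```text
t: 12.17
tcp_pos: [0.6161, -0.0131, 0.0992]
eef_rot: [0.273, 0.962, 0.0, 0.0]
wrist_force: [0.1, -0.3, 2.4]
width: 0.245
finger_force: 30.9
```

```bash
cat >> h.py <<'E'
def circ(step,n=8,c=(.547,.0305),r=.080):
    "current knob angle and n rows (tool units) going clockwise by step deg"
    s=manip.state(); R=Rn.from_quat(s['eef_rot']).as_matrix(); p=s['tcp_pos']
    a=np.arctan2(p[1]-c[1],p[0]-c[0]); print('t %.2f ang %.1f r %.4f z %.4f F %s w %.2f ff %.0f'%(s['t'],np.degrees(a),np.hypot(p[0]-c[0],p[1]-c[1]),p[2],np.round(s['wrist_force'],1),s['width'],s['finger_force']),'q',s['qpos'].round(2) if hasattr(s['qpos'],'round') else s['qpos'])
    q=p
    for i in range(1,n+1):
        b=a-np.radians(step)*i; t=np.array([c[0]+r*np.cos(b),c[1]+r*np.sin(b),p[2]])
        print(i,np.round((R.T@(t-q)/.03)[:2],2),end=' '); q=t
    print()
E
python3 -c "
from h import *
circ(10)"
```

```text
t 12.17 ang -32.2 r 0.0817 z 0.0992 F [ 0.1 -0.3  2.4] w 0.24 ff 31 q [-0.02  0.47  1.75 -0.    0.93 -1.04]
1 [ 0.1  -0.46] 2 [ 0.12 -0.45] 3 [ 0.2  -0.42] 4 [ 0.27 -0.38] 5 [ 0.33 -0.33] 6 [ 0.38 -0.26] 7 [ 0.42 -0.19] 8 [ 0.45 -0.12]
```

The knob is gripped. Winding clockwise from -32.2°, to roughly 720° plus some play.

>>> {"name": "move_arm", "arguments": {
  "steps": [
    {"x": 0.05, "y": -0.46, "z": 0, "ax": 0, "ay": 0, "az": 0, "gripper": 0.1},
    {"x": 0.12, "y": -0.45, "z": 0, "ax": 0, "ay": 0, "az": 0, "gripper": 0.1},
    {"x": 0.2, "y": -0.42, "z": 0, "ax": 0, "ay": 0, "az": 0, "gripper": 0.1},
    {"x": 0.27, "y": -0.38, "z": 0, "ax": 0, "ay": 0, "az": 0, "gripper": 0.1},
    {"x": 0.33, "y": -0.33, "z": 0, "ax": 0, "ay": 0, "az": 0, "gripper": 0.1},
    {"x": 0.38, "y": -0.26, "z": 0, "ax": 0, "ay": 0, "az": 0, "gripper": 0.1},
    {"x": 0.42, "y": -0.19, "z": 0, "ax": 0, "ay": 0, "az": 0, "gripper": 0.1},
    {"x": 0.45, "y": -0.12, "z": 0, "ax": 0, "ay": 0, "az": 0, "gripper": 0.1}
  ]
}}

```text
t: 12.83
tcp_pos: [0.5172, -0.0446, 0.099]
eef_rot: [0.274, 0.962, 0.001, 0.0]
wrist_force: [6.0, 10.4, -3.8]
width: 0.246
finger_force: 30.9
```

```bash
python3 -c "
from h import *
circ(15)"
```

```text
t 12.83 ang -111.7 r 0.0808 z 0.0990 F [ 6.  10.4 -3.8] w 0.25 ff 31 q [-0.09  0.34  1.96  0.    0.84 -1.11]
1 [ 0.7  -0.01] 2 [0.68 0.15] 3 [0.62 0.32] 4 [0.51 0.47] 5 [0.38 0.59] 6 [0.21 0.66] 7 [0.03 0.7 ] 8 [-0.15  0.68]
```

>>> {"name": "move_arm", "arguments": {
  "steps": [
    {"x": 0.68, "y": 0, "z": 0, "ax": 0, "ay": 0, "az": 0, "gripper": 0.1},
    {"x": 0.68, "y": 0.16, "z": 0, "ax": 0, "ay": 0, "az": 0, "gripper": 0.1},
    {"x": 0.62, "y": 0.32, "z": 0, "ax": 0, "ay": 0, "az": 0, "gripper": 0.1},
    {"x": 0.51, "y": 0.47, "z": 0, "ax": 0, "ay": 0, "az": 0, "gripper": 0.1},
    {"x": 0.38, "y": 0.59, "z": 0, "ax": 0, "ay": 0, "az": 0, "gripper": 0.1},
    {"x": 0.21, "y": 0.66, "z": 0, "ax": 0, "ay": 0, "az": 0, "gripper": 0.1},
    {"x": 0.03, "y": 0.7, "z": 0, "ax": 0, "ay": 0, "az": 0, "gripper": 0.1},
    {"x": -0.15, "y": 0.68, "z": 0, "ax": 0, "ay": 0, "az": 0, "gripper": 0.1}
  ]
}}

```text
t: 13.5
tcp_pos: [0.4983, 0.0928, 0.0989]
eef_rot: [0.272, 0.962, -0.001, 0.0]
wrist_force: [4.6, -9.9, -2.8]
width: 0.24
finger_force: 30.7
```

```bash
python3 -c "
from h import *
circ(15)
im=grab('scene'); t=grab('top')
o=np.hstack([cv2.resize(im['color'],(400,300)),cv2.resize(t['color'],(400,300))]); cv2.imwrite('pics/c6.png',o[...,::-1])"
```

```text
t 13.50 ang 128.1 r 0.0791 z 0.0989 F [ 4.6 -9.9 -2.8] w 0.24 ff 31 q [ 0.18  0.32  1.98 -0.    0.84 -0.84]
1 [-0.3   0.63] 2 [-0.47  0.51] 3 [-0.59  0.37] 4 [-0.67  0.21] 5 [-0.7   0.03] 6 [-0.68 -0.15] 7 [-0.62 -0.32] 8 [-0.51 -0.47]
```

View pics/c6.png

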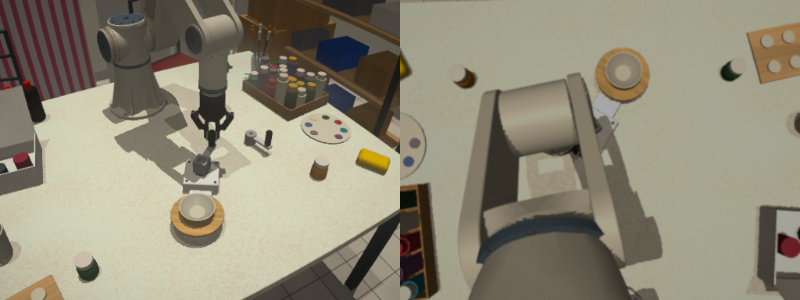

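The scene half shows the crank on the shaft with the arm swung towards the robot, gripper on the knob at about (212,130), and the spare crank undisturbed at (262,140). About 200° wound; continuing.

>>> {"name": "move_arm", "arguments": {
  "steps": [
    {"x": -0.3, "y": 0.63, "z": 0, "ax": 0, "ay": 0, "az": 0, "gripper": 0.1},
    {"x": -0.47, "y": 0.51, "z": 0, "ax": 0, "ay": 0, "az": 0, "gripper": 0.1},
    {"x": -0.59, "y": 0.37, "z": 0, "ax": 0, "ay": 0, "az": 0, "gripper": 0.1},
    {"x": -0.67, "y": 0.21, "z": 0, "ax": 0, "ay": 0, "az": 0, "gripper": 0.1},
    {"x": -0.7, "y": 0.03, "z": 0, "ax": 0, "ay": 0, "az": 0, "gripper": 0.1},
    {"x": -0.68, "y": -0.15, "z": 0, "ax": 0, "ay": 0, "az": 0, "gripper": 0.1},
    {"x": -0.62, "y": -0.32, "z": 0, "ax": 0, "ay": 0, "az": 0, "gripper": 0.1},
    {"x": -0.51, "y": -0.47, "z": 0, "ax": 0, "ay": 0, "az": 0, "gripper": 0.1}
  ]
}}

```text
t: 14.27
tcp_pos: [0.6288, 0.0416, 0.0995]
eef_rot: [0.273, 0.962, 0.001, 0.001]
wrist_force: [0.8, 1.7, 3.7]
width: 0.242
finger_force: 31.4
```

```bash
python3 -c "
from h import *
circ(15)"
```

```text
t 14.27 ang 7.7 r 0.0825 z 0.0995 F [0.8 1.7 3.7] w 0.24 ff 31 q [ 0.06  0.48  1.72  0.    0.94 -0.96]
1 [-0.3  -0.64] 2 [-0.2  -0.67] 3 [-0.02 -0.7 ] 4 [ 0.16 -0.68] 5 [ 0.33 -0.61] 6 [ 0.48 -0.51] 7 [ 0.59 -0.37] 8 [ 0.67 -0.2 ]
```

>>> {"name": "move_arm", "arguments": {
  "steps": [
    {"x": -0.3, "y": -0.64, "z": 0, "ax": 0, "ay": 0, "az": 0, "gripper": 0.1},
    {"x": -0.18, "y": -0.67, "z": 0, "ax": 0, "ay": 0, "az": 0, "gripper": 0.1},
    {"x": -0.02, "y": -0.7, "z": 0, "ax": 0, "ay": 0, "az": 0, "gripper": 0.1},
    {"x": 0.16, "y": -0.68, "z": 0, "ax": 0, "ay": 0, "az": 0, "gripper": 0.1},
    {"x": 0.33, "y": -0.61, "z": 0, "ax": 0, "ay": 0, "az": 0, "gripper": 0.1},
    {"x": 0.48, "y": -0.51, "z": 0, "ax": 0, "ay": 0, "az": 0, "gripper": 0.1},
    {"x": 0.59, "y": -0.37, "z": 0, "ax": 0, "ay": 0, "az": 0, "gripper": 0.1},
    {"x": 0.67, "y": -0.2, "z": 0, "ax": 0, "ay": 0, "az": 0, "gripper": 0.1}
  ]
}}

```text
t: 14.93
tcp_pos: [0.513, -0.0431, 0.0991]
eef_rot: [0.274, 0.962, 0.001, 0.0]
wrist_force: [7.9, 14.0, -5.0]
width: 0.249
finger_force: 31.5
```

```bash
python3 -c "
from h import *
circ(15)"
```

```text
t 14.93 ang -114.8 r 0.0810 z 0.0991 F [ 7.9 14.  -5. ] w 0.25 ff 31 q [-0.09  0.33  1.97  0.    0.84 -1.1 ]
1 [0.7  0.04] 2 [0.67 0.19] 3 [0.6  0.35] 4 [0.49 0.5 ] 5 [0.34 0.61] 6 [0.17 0.67] 7 [-0.01  0.7 ] 8 [-0.19  0.67]
```

>>> {"name": "move_arm", "arguments": {
  "steps": [
    {"x": 0.68, "y": 0.06, "z": 0, "ax": 0, "ay": 0, "az": 0, "gripper": 0.1},
    {"x": 0.67, "y": 0.19, "z": 0, "ax": 0, "ay": 0, "az": 0, "gripper": 0.1},
    {"x": 0.6, "y": 0.35, "z": 0, "ax": 0, "ay": 0, "az": 0, "gripper": 0.1},
    {"x": 0.49, "y": 0.5, "z": 0, "ax": 0, "ay": 0, "az": 0, "gripper": 0.1},
    {"x": 0.34, "y": 0.61, "z": 0, "ax": 0, "ay": 0, "az": 0, "gripper": 0.1},
    {"x": 0.17, "y": 0.67, "z": 0, "ax": 0, "ay": 0, "az": 0, "gripper": 0.1},
    {"x": -0.01, "y": 0.7, "z": 0, "ax": 0, "ay": 0, "az": 0, "gripper": 0.1},
    {"x": -0.19, "y": 0.67, "z": 0, "ax": 0, "ay": 0, "az": 0, "gripper": 0.1}
  ]
}}

```text
t: 15.6
tcp_pos: [0.5022, 0.0962, 0.0988]
eef_rot: [0.273, 0.962, -0.001, 0.0]
wrist_force: [4.5, -8.8, -2.9]
width: 0.246
finger_force: 30.9
```

```bash
python3 -c "
from h import *
circ(15)"
```

```text
t 15.60 ang 124.3 r 0.0796 z 0.0988 F [ 4.5 -8.8 -2.9] w 0.25 ff 31 q [ 0.19  0.33  1.97 -0.    0.84 -0.83]
1 [-0.35  0.6 ] 2 [-0.51  0.48] 3 [-0.61  0.33] 4 [-0.68  0.16] 5 [-0.7  -0.02] 6 [-0.67 -0.2 ] 7 [-0.59 -0.36] 8 [-0.48 -0.51]
```

>>> {"name": "move_arm", "arguments": {
  "steps": [
    {"x": -0.35, "y": 0.6, "z": 0, "ax": 0, "ay": 0, "az": 0, "gripper": 0.1},
    {"x": -0.51, "y": 0.48, "z": 0, "ax": 0, "ay": 0, "az": 0, "gripper": 0.1},
    {"x": -0.61, "y": 0.33, "z": 0, "ax": 0, "ay": 0, "az": 0, "gripper": 0.1},
    {"x": -0.68, "y": 0.16, "z": 0, "ax": 0, "ay": 0, "az": 0, "gripper": 0.1},
    {"x": -0.7, "y": -0.02, "z": 0, "ax": 0, "ay": 0, "az": 0, "gripper": 0.1},
    {"x": -0.67, "y": -0.2, "z": 0, "ax": 0, "ay": 0, "az": 0, "gripper": 0.1},
    {"x": -0.59, "y": -0.36, "z": 0, "ax": 0, "ay": 0, "az": 0, "gripper": 0.1},
    {"x": -0.48, "y": -0.51, "z": 0, "ax": 0, "ay": 0, "az": 0, "gripper": 0.1}
  ]
}}

```text
t: 16.27
tcp_pos: [0.6294, 0.0359, 0.0997]
eef_rot: [0.273, 0.962, 0.001, 0.001]
wrist_force: [0.7, 2.1, 3.8]
width: 0.247
finger_force: 31.6
```

```bash
python3 -c "
from h import *
circ(10,6)"
```

```text
t 16.27 ang 3.8 r 0.0826 z 0.0997 F [0.7 2.1 3.8] w 0.25 ff 32 q [ 0.05  0.48  1.72  0.    0.94 -0.96]
1 [-0.17 -0.45] 2 [-0.16 -0.44] 3 [-0.08 -0.46] 4 [-0.   -0.46] 5 [ 0.08 -0.46] 6 [ 0.16 -0.44]
```

>>> {"name": "move_arm", "arguments": {
  "steps": [
    {"x": -0.17, "y": -0.45, "z": 0, "ax": 0, "ay": 0, "az": 0, "gripper": 0.1},
    {"x": -0.14, "y": -0.44, "z": 0, "ax": 0, "ay": 0, "az": 0, "gripper": 0.1},
    {"x": -0.08, "y": -0.46, "z": 0, "ax": 0, "ay": 0, "az": 0, "gripper": 0.1},
    {"x": 0, "y": -0.46, "z": 0, "ax": 0, "ay": 0, "az": 0, "gripper": 0.1},
    {"x": 0.06, "y": -0.36, "z": 0, "ax": 0, "ay": 0, "az": 0, "gripper": 0.1},
    {"x": 0, "y": 0, "z": 0, "ax": 0, "ay": 0, "az": 0, "gripper": 0.1},
    {"x": 0, "y": 0, "z": 0, "ax": 0, "ay": 0, "az": 0, "gripper": 0.1}
  ]
}}

```text
t: 16.85
tcp_pos: [0.604, -0.0271, 0.1008]
eef_rot: [0.273, 0.962, -0.0, 0.003]
wrist_force: [7.0, -9.3, 6.4]
width: 0.245
finger_force: 31.8
```

```bash
python3 -c "
from h import *
circ(10,1)"
```

```text
t 16.85 ang -45.3 r 0.0810 z 0.1008 F [ 7.  -9.3  6.4] w 0.24 ff 32 q [-0.05  0.45  1.78 -0.    0.91 -1.06]
1 [ 0.18 -0.43]
```

Wound about 733° at the crank. Release and lift.

>>> {"name": "move_arm", "arguments": {
  "steps": [
    {"x": 0, "y": 0, "z": 0, "ax": 0, "ay": 0, "az": 0, "gripper": 1},
    {"x": 0, "y": 0, "z": 0, "ax": 0, "ay": 0, "az": 0, "gripper": 1},
    {"x": 0, "y": 0, "z": 0, "ax": 0, "ay": 0, "az": 0, "gripper": 1},
    {"x": 0, "y": 0, "z": -0.3, "ax": 0, "ay": 0, "az": 0, "gripper": 1},
    {"x": 0, "y": 0, "z": -0.6, "ax": 0, "ay": 0, "az": 0, "gripper": 1},
    {"x": 0, "y": 0, "z": -1, "ax": 0, "ay": 0, "az": 0, "gripper": 1},
    {"x": 0, "y": 0, "z": -1, "ax": 0, "ay": 0, "az": 0, "gripper": 1},
    {"x": 0, "y": 0, "z": -1, "ax": 0, "ay": 0, "az": 0, "gripper": 1}
  ]
}}

```text
t: 17.52
tcp_pos: [0.6013, -0.0235, 0.2172]
eef_rot: [0.273, 0.962, -0.0, -0.001]
wrist_force: [0.3, 0.4, 0.3]
width: 1.0
finger_force: 0.0
```

>>> {"name": "move_arm", "arguments": {
  "steps": [
    {"x": 0, "y": 0, "z": -1, "ax": 0, "ay": 0, "az": 0, "gripper": 1},
    {"x": 0, "y": 0, "z": -0.5, "ax": 0, "ay": 0, "az": 0, "gripper": 1},
    {"x": 0, "y": 0, "z": 0, "ax": 0, "ay": 0, "az": 0, "gripper": 1},
    {"x": 0, "y": 0, "z": 0, "ax": 0, "ay": 0, "az": 0, "gripper": 1}
  ]
}}

```text
t: 17.85
tcp_pos: [0.6022, -0.0235, 0.2618]
eef_rot: [0.273, 0.962, 0.0, 0.001]
wrist_force: [-0.3, 0.1, -0.1]
width: 1.0
finger_force: 0.0
```

```bash
python3 - <<'E'
from h import *
go(None)
im=grab('wrist'); P=cloud(im); d=np.hypot(P[...,0]-.547,P[...,1]-.0305)
m=(d<.026)&(P[...,2]>.08)&(P[...,2]<.115); print('hub top',m.sum(),P[m].mean(0).round(4))
k=(np.hypot(P[...,0]-.604,P[...,1]+.027)<.05)&(P[...,2]>.142)&(P[...,2]<.16); print('knob',k.sum(),P[k].mean(0).round(4))
a=(np.hypot(P[...,0]-.73,P[...,1]+.08)<.14)&(P[...,2]>.05)&(P[...,2]<.12)&(P[...,0]>.63); print('plat z',np.percentile(P[a][:,2],[10,50,97]).round(4))
sc=grab('scene'); A=cv2.resize(im['color'],(400,300)); B=cv2.resize(sc['color'],(400,300)); cv2.imwrite('pics/c7.png',np.hstack([A,B])[...,::-1])
E
```

```text
t 17.85 tcp [ 0.6022 -0.0235  0.2618] F [-0.3  0.1 -0.1] w 1.000 ff 0.0 q [-0.04  0.28  1.63  0.    1.23 -1.06] zaxis [ 0.001 -0.    -1.   ]
tool y yaw 58.3
hub top 1443 [0.5484 0.0297 0.092 ]
knob 404 [ 0.6038 -0.0268  0.1466]
plat z [0.0691 0.074  0.0996]
```

View pics/c7.png

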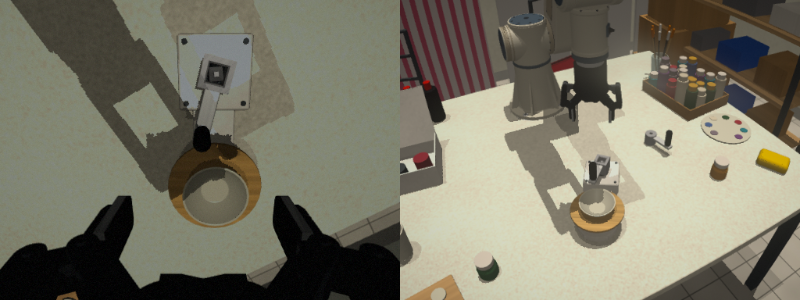

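The wrist half shows the crank seated on the shaft at (215,73), its arm down to the knob at (203,138). The platform has risen about 26 mm, against 25 mm expected for two turns. The spare crank is untouched and the gripper is clear.

```bash
python3 -c "
from h import *
print(manip.finish_job())"
```

```text
the job is handed in; nothing more can be done
None
```

I handed the job in with the square-hole crank fully down on the shaft and wound about two turns clockwise (platform up about 26 mm); the spare crank looked unmoved, the gripper was clear, and no verdict came back.

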